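# Unload the dry-block incubator and shut it down

### The arm

A 6-joint arm with a two-finger parallel gripper is mounted at the origin on the work surface. World frame = base frame: x ahead of the robot, y to its left, z up, the work surface at z = 0. Lengths are in m, angles in rad, forces in N, time in s.
With the tool pointing down it reaches from about 0.25 to 0.775 m from the base axis. Payload 4 kg.
Tool frame: the origin (TCP) lies at the very end of the fingers, on their centre line; the grasp point (between the pads) lies 19 mm behind it; z points along the fingers, y is the direction in which the jaws open and shut (so a half turn about z gives the same grasp; the last joint's range is limited). The gripper opens to 85 mm and grips with 20 to 120 N. Pads are 22 mm wide; open, the fingers measure 114 mm over their backs; the gripper's body (76 mm by 85 mm) begins 54 mm behind the grasp point. The pads swing forward as they close: fully open they stand 13 mm farther back than shut.
Start: joints at [-1.449, 0.087, 1.371, -0, 1.684, -0.103], TCP at [0.123, -0.536, 0.231] pointing down, gripper open.
Joint ranges: [-3.1, 3.1], [-0.76, 2.03], [0.27, 2.55], [-1.08, 4.22], [0.17, 2.65], [-2.57, 2.57]. Speed limits (rad/s): [2.79, 2.79, 3.14, 3.14, 3.14, 3.14].

### API

Orientations are given as a unit quaternion [x, y, z, w].
In Python, from bench import r gives the robot as it stands. Calls block until the motion is done:
- r.move_pose(position, orientation): joint-space move of the TCP to a pose.
- r.movel(position, ori=None, vel=0.15): straight line of the TCP; ori=None keeps the orientation; vel is the mean speed in m/s.
- r.move_j(angles): joint-space move.
- r.command_gripper(opening, f_grip=None): finger opening in m; f_grip is the grip in N (None keeps the last); returns when the fingers have stopped.
- r.wait(seconds).
- r.solve_ik(position, orientation): joint angles nearest the present ones, or None.
- r.snapshot(name): name is "side" or "top" or "wrist"; returns the picture (400x640x3 uint8, blue, green, red); there is no depth.
- r.camera_params(name): a dict with "fx", "fy", "cx", "cy" (pixels), "eye" and "attitude" of the camera in the world; the wrist camera has in their place "mount" (4x4, takes a point from camera to tool coordinates, whose origin is the TCP and whose axes are the flange's). Camera axes: x right, y down, z forward; pixel columns grow to the right and rows downward; lengths in m; the calibration is good to about 2 mm. A picture is of the moment at which its call begins: read the wrist's pose just before it. camera_params takes no time and is no camera call.
A pose or a line that the arm cannot do raises r.Unreachable and nothing moves.
- r.job_done(): hands the job in, once; it reports no verdict.
Readings, each from a call of its own:
- r.current_t(): time.
- r.current_qpos(): joint angles.
- r.current_qd(): joint speeds.
- r.current_tau(): joint torques, N m.
- r.current_ee_pos(): TCP position.
- r.current_tool_rot(): TCP orientation.
- r.current_ft_force(): force on the tool from outside, world axes, zero at the start.
- r.current_torque(): the same for the moment, N m.
- r.current_gripper_width(): finger opening in m.
Only numpy, scipy, OpenCV 4.12 (cv2) and the standard library are available. Lean on these libraries where they do the work, as an engineer would, in place of code of your own. Each camera call takes 0.05 s, during which the arm holds its last target. There are 200 camera calls.

### The job

The incubation is over: slide the incubator's clear cover open as far as it goes, lift every sample tube straight up out of its pocket by its cap and stand each one upright in its own cell of the rack, all the way down on the rack's floor. When the last tube is out, slide the cover fully shut again; also push the slide switch on the front ledge to its off stop, the end with the ring mark, before you finish. Keep the tubes upright, and leave everything else on the bench as it is.

Things in the scene. Friction and masses are not known exactly. Their poses are not given: they have to be found in the camera images.
- cover (a joint): how far the incubator's clear cover has slid open, m: 0 = shut over the pockets, 0.158 = fully open at its end stop, parked over the plain deck with its edge 32 mm clear of the middle of the nearest pocket column. It slides level along the incubator's own -y and stays where it is left; pushing it takes 2 to 5 N
- cover_grip (a point): centre of the top of the black grip bar on the clear cover; moves with it. The bar is 70 mm long (incubator x), 14 mm thick along the slide (incubator y) and rises 26 mm above the cover's top; its top is 159 mm above the bench. The cover, 168 mm (x) by 156 mm (y), is a channel whose 24 mm skirts stand on the rails
- selector (a joint): position of the heater's slide switch on the incubator's front ledge, m: grows along the incubator's own +y; 0.060 = hard against the off stop, the end with a black ring mark beyond it. It stays where it is left; pushing it takes 2 to 4 N
- selector_top (a point): centre of the top of the black knob of the slide switch: 26 mm (incubator x) by 16 mm (y, the way it slides) by 26 mm tall, its top 102 mm above the bench; the flat ledge around it is 76 mm above the bench. It moves with the switch
- off_mark (a point): centre of the black ring painted on the front ledge just beyond the off end of the slide switch
- incubator: white bench-top dry-block incubator, 230 mm (x) by 340 mm (y), fixed to the bench; origin at the bench under its middle, x away from its front ledge, y towards its pocket end, z up. The ledge with the slide switch is on the side facing the robot; the pocket block fills its +y half, the plain deck where the cover parks its -y half
- block (a point): middle of the upper face of the incubator's aluminium block, 95 mm above the bench; its axes are the incubator's. Six round pockets, 32 mm across and 72 mm deep (floor 23 mm above the bench), at x = -33 and 33 mm, y = -48, 0 and 48 mm from here. A low rail runs along y on either side, 75 to 87 mm from here, its top 103 mm above the bench
- tube1: a sample tube in a pocket of the incubator (None from the start if absent): white flat-bottomed body 30 mm across, cream ribbed screw cap 35 mm across and 24 mm tall, 100 mm in all, 50 to 100 g. Origin at the centre of its underside, z up to the cap (cap: z 76 to 100 mm). In its pocket only the cap shows, its lower edge 4 mm above the block's face; 1 mm of play all round the body
- tube2: a sample tube in a pocket of the incubator (None from the start if absent): white flat-bottomed body 30 mm across, cream ribbed screw cap 35 mm across and 24 mm tall, 100 mm in all, 50 to 100 g. Origin at the centre of its underside, z up to the cap (cap: z 76 to 100 mm). In its pocket only the cap shows, its lower edge 4 mm above the block's face; 1 mm of play all round the body
- tube3: a sample tube in a pocket of the incubator (None from the start if absent): white flat-bottomed body 30 mm across, cream ribbed screw cap 35 mm across and 24 mm tall, 100 mm in all, 50 to 100 g. Origin at the centre of its underside, z up to the cap (cap: z 76 to 100 mm). In its pocket only the cap shows, its lower edge 4 mm above the block's face; 1 mm of play all round the body
- tube4: a sample tube in a pocket of the incubator (None from the start if absent): white flat-bottomed body 30 mm across, cream ribbed screw cap 35 mm across and 24 mm tall, 100 mm in all, 50 to 100 g. Origin at the centre of its underside, z up to the cap (cap: z 76 to 100 mm). In its pocket only the cap shows, its lower edge 4 mm above the block's face; 1 mm of play all round the body
- tube5: a sample tube in a pocket of the incubator (None from the start if absent): white flat-bottomed body 30 mm across, cream ribbed screw cap 35 mm across and 24 mm tall, 100 mm in all, 50 to 100 g. Origin at the centre of its underside, z up to the cap (cap: z 76 to 100 mm). In its pocket only the cap shows, its lower edge 4 mm above the block's face; 1 mm of play all round the body
- tube6: a sample tube in a pocket of the incubator (None from the start if absent): white flat-bottomed body 30 mm across, cream ribbed screw cap 35 mm across and 24 mm tall, 100 mm in all, 50 to 100 g. Origin at the centre of its underside, z up to the cap (cap: z 76 to 100 mm). In its pocket only the cap shows, its lower edge 4 mm above the block's face; 1 mm of play all round the body
- rack: loose aluminium tube rack, 140 mm (x) by 160 mm (y) by 58 mm high, 0.55 to 0.95 kg; origin at the centre of its underside, z up. A top plate with six 38 mm square cells in 2 rows of 3, at x = -33 and 33 mm, y = -50, 0 and 50 mm, over a floor plate whose top is 5 mm above the underside: tubes stand on that floor. Empty at the start
- marker: a dark felt marker pen lying on the bench, 130 mm long, 18 mm thick (bystander); origin at the centre of its underside
- tape: a paper-coloured roll of labelling tape lying flat, 90 mm across, 19 mm high (bystander); origin at the centre of its underside
- wash: a white plastic bottle with a grey cap, 70 mm across, 170 mm tall (bystander); origin at the centre of its underside
- jar: a low amber glass jar with black lid, 72 mm across, 80 mm tall (bystander); origin at the centre of its underside
- timer: a flat white lab timer, 60 by 75 by 20 mm (bystander); origin at the centre of its underside
- spare: a tube of the same shape as the samples but with a dark grey cap, standing alone at the back of the bench; not part of the job (bystander); origin at the centre of its underside
- gloves: a cardboard glove box, 120 by 240 by 80 mm (bystander); origin at the centre of its underside
Not all that is in view belongs to the job. Several things have the shape of the rack; the one meant has the colours described above.

How it is judged:
On the way, in this order (a step that is already met when the one before it is completed fails the run):
1. the cover is slid fully open, against its end stop (value of joint cover above 0.15 m), for 0.2 s.
2. every sample tube present stands upright in a cell of the rack, on its floor (z of tube1 in the frame of rack between -0.003 and 0.013 m and x of tube1 in the frame of rack between -0.06 and 0.06 m and y of tube1 in the frame of rack between -0.075 and 0.075 m and angle between each of tube1, tube2, tube3, tube4, tube5, tube6's own z axis and vertical below 0.22 rad and z of tube2 in the frame of rack between -0.003 and 0.013 m and x of tube2 in the frame of rack between -0.06 and 0.06 m and y of tube2 in the frame of rack between -0.075 and 0.075 m and z of tube3 in the frame of rack between -0.003 and 0.013 m and x of tube3 in the frame of rack between -0.06 and 0.06 m and y of tube3 in the frame of rack between -0.075 and 0.075 m and z of tube4 in the frame of rack between -0.003 and 0.013 m and x of tube4 in the frame of rack between -0.06 and 0.06 m and y of tube4 in the frame of rack between -0.075 and 0.075 m and z of tube5 in the frame of rack between -0.003 and 0.013 m and x of tube5 in the frame of rack between -0.06 and 0.06 m and y of tube5 in the frame of rack between -0.075 and 0.075 m and z of tube6 in the frame of rack between -0.003 and 0.013 m and x of tube6 in the frame of rack between -0.06 and 0.06 m and y of tube6 in the frame of rack between -0.075 and 0.075 m), for 0.3 s.
3. the cover is slid fully shut again (value of joint cover below 0.006 m), for 0.2 s.
At the end, for the whole second after the job is handed in: every tube present stands in a cell of the rack, its underside within 8 mm of the rack's floor, upright within about 12 degrees and at rest; the cover is shut (within 6 mm) and the slide switch is at its off stop (within 5 mm) (all of step 2 and linear speed of each of tube1, tube2, tube3, tube4, tube5, tube6 below 0.02 m/s and value of joint cover below 0.006 m and value of joint selector above 0.055 m); the robot touches nothing.
It fails at once if a sample tube is tipped more than about 45 degrees (angle between any of tube1, tube2, tube3, tube4, tube5, tube6's own z axis and vertical above 0.8 rad).
It fails at once if a bystander is knocked over or pushed more than 40 mm (distance of any of marker, tape, wash, jar, timer, spare, gloves from where it was at the start of the episode above 0.04 m).
Of tube1, tube2, tube3, tube4, tube5, tube6 only 4 to 6 are there at a start; the rules pass over those that are not, and their reading is None.
At some moment in a run one of rack may be knocked a few centimetres aside while the robot is not near it.
It also fails if it takes over 210 s, if anything falls off the work surface, if the arm or the gripper's body presses on something with over 40 N, if the wrist force passes 120 N, or if a joint passes its speed limit or range.

## Working session

There is one attempt and no reset: what is moved stays moved. The work goes in short steps, each a Python script; the robot and the scene stay as the last script left them, time stands still between calls to the robot, and variables do not carry over. Pictures are saved under pics/ and viewed, about 12 in all and at most 16, crops included, and the job is handed in when it is done.

```bash
ls; mkdir -p pics; python3 - <<'E'
from bench import r
import cv2, numpy as np
for n in("top","side"):
    cv2.imwrite(f"pics/{n}0.png",r.snapshot(n)); print(n,r.camera_params(n))
print(r.camera_params("wrist")); print(r.current_tool_rot(),r.current_ee_pos(),r.current_t())
E
```

```text
pics
top {'fx': 423.80019661409466, 'fy': 423.80019661409466, 'cx': 319.7024586224424, 'cy': 192.2037149539531, 'eye': array([0.4405379 , 0.00872663, 1.31085915]), 'attitude': array([-0.69637612,  0.71662843, -0.01779369,  0.03445823])}
side {'fx': 436.87929282244977, 'fy': 436.87929282244977, 'cx': 317.72226143885615, 'cy': 198.76819957237478, 'eye': array([ 0.38193819, -1.23915106,  0.98833754]), 'attitude': array([ 0.88403113, -0.04298739,  0.02826965, -0.46458786])}
{'fx': 323.9548332271757, 'fy': 323.9548332271757, 'cx': 319.75551502581106, 'cy': 204.176347454951, 'mount': array([[ 6.16255961e-04, -9.55975156e-01, -2.93446965e-01,
         7.60885577e-02],
       [ 9.99999793e-01,  5.34696688e-04,  3.58153589e-04,
         4.73266983e-04],
       [-1.85480813e-04, -2.93447125e-01,  9.55975288e-01,
        -1.43021626e-01],
       [ 0.00000000e+00,  0.00000000e+00,  0.00000000e+00,
         1.00000000e+00]])}
[ 9.93690579e-01  1.12151647e-01 -1.83091128e-05 -1.02032968e-03] [ 0.12252568 -0.5357079   0.23023763] 0.1
```

View pics/top0.png

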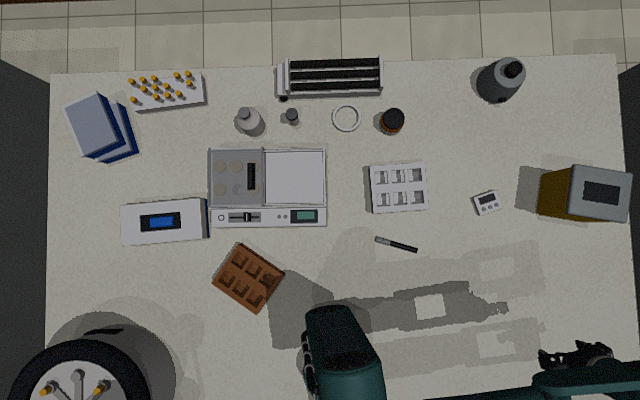

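View pics/side0.png

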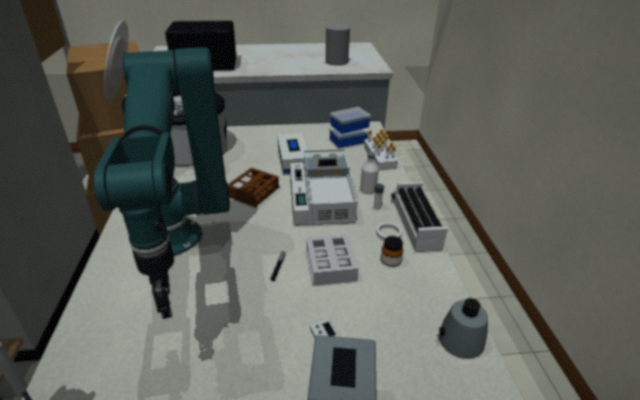

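```bash
cat > h.py <<'E'
from bench import r
import cv2, numpy as np
from scipy.spatial.transform import Rotation as R
def cam(name):
    p=r.camera_params(name); K=np.array([[p['fx'],0,p['cx']],[0,p['fy'],p['cy']],[0,0,1]])
    if name=="wrist":
        M=p['mount']; Rt=R.from_quat(r.current_tool_rot()).as_matrix()
        return K,Rt@M[:3,:3],np.array(r.current_ee_pos())+Rt@M[:3,3]
    return K,R.from_quat(p['attitude']).as_matrix(),np.array(p['eye'])
def ray(c,uv,z):
    K,A,e=c; uv=np.atleast_2d(np.asarray(uv,float))
    d=(A@np.linalg.inv(K)@np.c_[uv,np.ones(len(uv))].T).T
    return (e+d*((z-e[2])/d[:,2])[:,None])[:,:2]
def proj(c,P):
    K,A,e=c; q=(K@A.T@(np.atleast_2d(P)-e).T).T
    return q[:,:2]/q[:,2:]
E
python3 - <<'E'
from h import *
im=cv2.imread("pics/top0.png"); c=cam("top")
cr=im[135:255,195:445]; cv2.imwrite("pics/c1.png",cv2.resize(cr,None,fx=3.2,fy=3.2,interpolation=cv2.INTER_CUBIC))
for n,uv,z in [("grip",(251,177),.159),("knob",(247,217),.102),("ring",(222,217),.076),("rack",(398,188),.058),("inc TR",(326,150),.1),("incBL",(211,227),.076)]: print(n,ray(c,uv,z))
E
```

```text
grip [[0.57362683 0.22206732]]
knob [[0.46551819 0.24592866]]
ring [[0.46812269 0.32449819]]
rack [[ 0.5393481  -0.19460783]]
inc TR [[0.65215924 0.01447849]]
incBL [[0.43984261 0.35714819]]
```

View pics/c1.png

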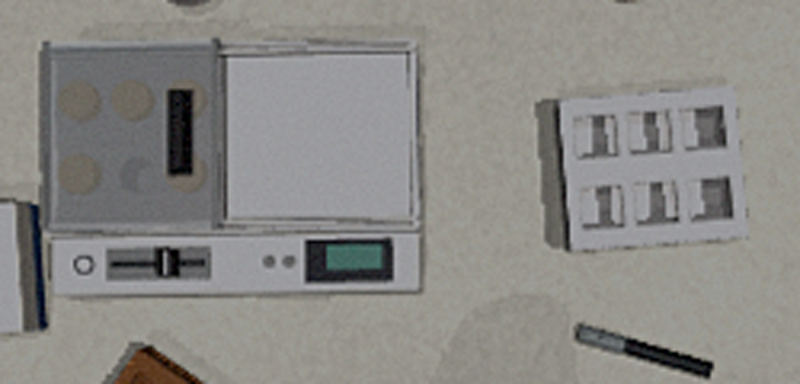

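```bash
cat >> h.py <<'E'
def down(yaw): # tool x along world yaw, z down
    c,s=np.cos(yaw),np.sin(yaw)
    return R.from_matrix(np.array([[c,s,0],[s,-c,0],[0,0,-1]])).as_quat()
def shot(n,fn):
    c=cam(n); im=r.snapshot(n); cv2.imwrite(f"pics/{fn}.png",im); return c,im
E
python3 - <<'E'
from h import *
for yaw in (np.pi/2,-np.pi/2,0,np.pi):
    for p in [(.54,.2,.35),(.6,.32,.30),(.54,-.19,.35),(.5,.32,.1),(.57,.22,.15),(.57,-.25,.1)]:
        q=r.solve_ik(list(p),down(yaw)); print(round(yaw,2),p,None if q is None else np.round(q,2))
p=r.current_ee_pos(); r.movel([p[0],p[1],.33])
yaw=None
for y in (np.pi/2,-np.pi/2):
    ok=all(r.solve_ik(list(p),down(y)) is not None for p in [(.54,.2,.35),(.6,.32,.30),(.54,-.19,.35),(.5,.32,.1),(.57,-.25,.1)])
    if ok: yaw=y
print("yaw",yaw)
d=0.044*np.sin(yaw)
r.move_pose([.54,-.19+d,.35],down(yaw)); r.wait(.3); shot("wrist","w_rack"); print(r.current_ee_pos(),r.current_t())
r.move_pose([.54,.2+d,.35],down(yaw)); r.wait(.3); shot("wrist","w_inc"); print(r.current_ee_pos(),r.current_t())
a=cv2.imread("pics/w_rack.png");b=cv2.imread("pics/w_inc.png")
cv2.imwrite("pics/w_rack_s.png",a)
E
```

```text
1.57 (0.54, 0.2, 0.35) [ 0.26  0.15  1.06 -0.    1.92  0.26]
1.57 (0.6, 0.32, 0.3) [ 0.41  0.39  0.87 -0.    1.88  0.41]
1.57 (0.54, -0.19, 0.35) [-0.44  0.15  1.07 -0.    1.92 -0.44]
1.57 (0.5, 0.32, 0.1) [ 0.47  0.24  1.46 -0.    1.44  0.47]
1.57 (0.57, 0.22, 0.15) [ 0.28  0.25  1.34 -0.    1.55  0.28]
1.57 (0.57, -0.25, 0.1) [-0.5   0.3   1.38 -0.    1.46 -0.5 ]
-1.57 (0.54, 0.2, 0.35) None
-1.57 (0.6, 0.32, 0.3) None
-1.57 (0.54, -0.19, 0.35) None
-1.57 (0.5, 0.32, 0.1) None
-1.57 (0.57, 0.22, 0.15) None
-1.57 (0.57, -0.25, 0.1) None
0 (0.54, 0.2, 0.35) [ 0.26  0.15  1.06 -0.    1.92  1.83]
0 (0.6, 0.32, 0.3) [ 0.41  0.39  0.87 -0.    1.88  1.98]
0 (0.54, -0.19, 0.35) [-0.44  0.15  1.07 -0.    1.92  1.13]
0 (0.5, 0.32, 0.1) [ 0.47  0.24  1.46 -0.    1.44  2.04]
0 (0.57, 0.22, 0.15) [ 0.28  0.25  1.34 -0.    1.55  1.85]
0 (0.57, -0.25, 0.1) [-0.5   0.3   1.38 -0.    1.46  1.07]
3.14 (0.54, 0.2, 0.35) [ 0.26  0.15  1.06 -0.    1.92 -1.31]
3.14 (0.6, 0.32, 0.3) [ 0.41  0.39  0.87 -0.    1.88 -1.16]
3.14 (0.54, -0.19, 0.35) [-0.44  0.15  1.07 -0.    1.92 -2.01]
3.14 (0.5, 0.32, 0.1) [ 0.47  0.24  1.46 -0.    1.44 -1.1 ]
3.14 (0.57, 0.22, 0.15) [ 0.28  0.25  1.34 -0.    1.55 -1.3 ]
3.14 (0.57, -0.25, 0.1) [-0.5   0.3   1.38 -0.    1.46 -2.08]
yaw 1.5707963267948966
[ 0.53989193 -0.14639216  0.35003207] 3.3167
[0.54025703 0.24335715 0.35001237] 5.1167
```

View pics/w_rack.png

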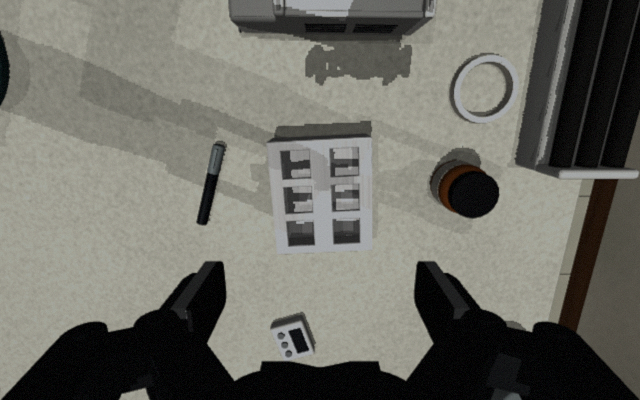

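View pics/w_inc.png

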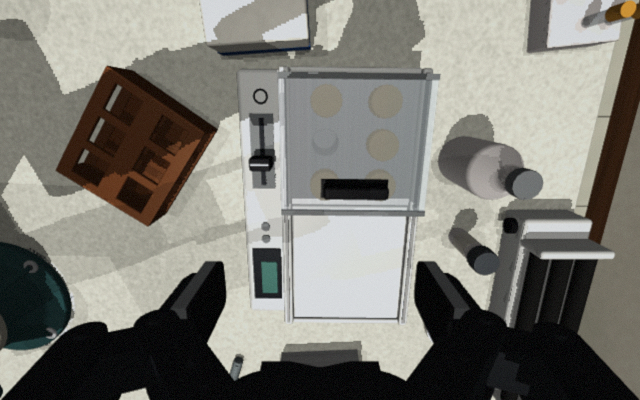

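```bash
cat >> h.py <<'E'
def slide(dirn,dist,coarse,step,flim,vel=.06):
    """straight pull along dirn: coarse first, then steps until the reaction exceeds flim"""
    p0=np.array(r.current_ee_pos()); d=np.append(np.asarray(dirn,float),0); s=coarse
    f0=np.array(r.current_ft_force())
    while True:
        r.movel(list(p0+d*s),vel=vel if s==coarse else .02); r.wait(.1)
        f=(np.array(r.current_ft_force())-f0)@d
        print("s %.3f f %.1f moved %.4f"%(s,f,(np.array(r.current_ee_pos())-p0)@d))
        if -f>flim or s>=dist: break
        s=min(s+step,dist)
E
python3 - <<'E'
from h import *
c=cam("wrist")
print("bar",ray(c,[(355,192),(322,192),(388,192)],.159)); print("knob",ray(c,(261,163),.102)); print("ring",ray(c,(260,97),.076))
# slide direction from incubator edges (deck rail long edges at z~.103)
L=ray(c,[(282,75),(289,318)],.103); print("rail L",L)
E
```

```text
bar [[0.57923729 0.22894804]
 [0.54404123 0.22897199]
 [0.61443791 0.22892409]]
knob [[0.47029225 0.25025455]]
ring [[0.46870968 0.3269653 ]]
rail L [[0.49938489 0.34982047]
 [0.49814543 0.03000868]]
```

```bash
python3 - <<'E'
from h import *
r.command_gripper(.06,f_grip=40)
r.move_pose([.577,.227,.24],down(0)); r.movel([.577,.227,.138],vel=.12)
print("F",np.round(r.current_ft_force(),1))
r.command_gripper(0.0); print("w",r.current_gripper_width())
slide((-.004,-1),.166,.148,.004,12)
r.command_gripper(.06); r.movel([.577,r.current_ee_pos()[1],.24])
print(r.current_t())
# knob
r.command_gripper(.05)
r.move_pose([.469,.249,.2],down(0)); r.movel([.469,.249,.085],vel=.1); print("F",np.round(r.current_ft_force(),1))
r.command_gripper(0.0); print("w",r.current_gripper_width())
slide((.004,1),.07,.01,.005,9)
print(r.current_ee_pos())
r.command_gripper(.05); r.movel([.469,r.current_ee_pos()[1],.3])
r.move_pose([.54,.244,.35],down(np.pi/2)); r.wait(.3)
c,im=shot("wrist","w_inc2"); np.save("c_inc2.npy",np.array(c,dtype=object),allow_pickle=True); shot("top","top2"); print(r.current_t())
E
```

```text
F [0.1 0.2 0.3]
w 0.01283519619906455
s 0.148 f -1.8 moved 0.1482
s 0.152 f 0.4 moved 0.1524
s 0.156 f -1.4 moved 0.1561
s 0.160 f -11.3 moved 0.1561
s 0.164 f -20.7 moved 0.1562
14.1917
F [-0.1  0.4 -0.5]
w 0.015175661447796937
s 0.010 f 1.9 moved 0.0108
s 0.015 f -0.7 moved 0.0150
s 0.020 f -0.2 moved 0.0203
s 0.025 f -0.5 moved 0.0253
s 0.030 f 0.1 moved 0.0303
s 0.035 f 0.3 moved 0.0353
s 0.040 f -1.1 moved 0.0402
s 0.045 f -10.2 moved 0.0415
[0.46975753 0.29055567 0.08573538]Traceback (most recent call last):
  File "<stdin>", line 17, in <module>
ValueError: could not broadcast input array from shape (3,3) into shape (3,)
```

View pics/w_inc2.png

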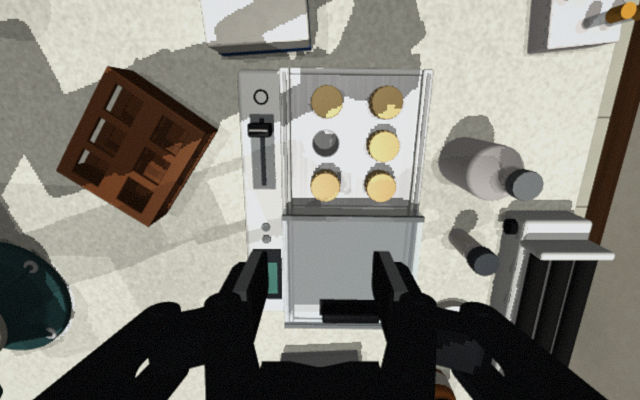

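```bash
cat >> h.py <<'E'
def fitgrid(model,obs):
    """rigid 2D fit obs ~ R(th) model + t"""
    m,o=np.asarray(model),np.asarray(obs); mc,oc=m.mean(0),o.mean(0); H=(m-mc).T@(o-oc)
    th=np.arctan2(H[0,1]-H[1,0],H[0,0]+H[1,1]); c,s=np.cos(th),np.sin(th); Q=np.array([[c,-s],[s,c]])
    t=oc-Q@mc; return th,t,o-(m@Q.T+t)
def caps(c,im):
    hsv=cv2.cvtColor(im,cv2.COLOR_BGR2HSV); m=cv2.inRange(hsv,(15,50,60),(35,255,255))
    m=cv2.morphologyEx(m,cv2.MORPH_OPEN,np.ones((3,3)))
    n,l,st,ce=cv2.connectedComponentsWithStats(m); out=[]
    for i in range(1,n):
        if st[i,4]>250:
            p=ray(c,ce[i],.111)[0]; out.append((p[0],p[1],st[i,4]))
    return np.array(out)
def rackpose(c,im,guess=(.54,-.19),dbg=None,thr=None):
    g=cv2.cvtColor(im,cv2.COLOR_BGR2GRAY); hsv=cv2.cvtColor(im,cv2.COLOR_BGR2HSV)
    u,v=proj(c,[*guess,.058])[0]; s=90 if c[2][2]<.8 else 50
    x0,y0=int(u-s),int(v-s); x0=max(x0,0);y0=max(y0,0); w=g[y0:y0+2*s,x0:x0+2*s]
    sat=hsv[y0:y0+2*s,x0:x0+2*s,1]
    return w,sat,(x0,y0)
E
python3 - <<'E'
from h import *
c=cam("wrist"); im=cv2.imread("pics/w_inc2.png"); print(r.current_ee_pos())
k=caps(c,im); print(np.round(k,4))
a=cv2.imread("pics/w_rack.png"); hs=cv2.cvtColor(a,cv2.COLOR_BGR2HSV)
for v in (145,190,215,250): print(v,[tuple(int(t) for t in hs[v,u,1:]) for u in range(256,392,6)])
t=cv2.imread("pics/top0.png"); ht=cv2.cvtColor(t,cv2.COLOR_BGR2HSV)
print("top");
for v in (168,188,210): print(v,[tuple(int(q) for q in ht[v,u,1:]) for u in range(358,438,4)])
E
```

```text
[0.53990059 0.24409143 0.35000858]
[[8.582e-01 4.109e-01 5.340e+02]
 [5.487e-01 3.227e-01 8.290e+02]
 [6.155e-01 3.218e-01 8.960e+02]
 [6.147e-01 2.734e-01 8.270e+02]
 [5.476e-01 2.253e-01 7.600e+02]
 [6.142e-01 2.247e-01 7.860e+02]]
145 [(22, 149), (20, 139), (2, 149), (3, 148), (9, 148), (2, 147), (3, 146), (2, 153), (7, 171), (7, 171), (11, 170), (5, 164), (8, 167), (5, 167), (10, 171), (5, 165), (3, 166), (3, 166), (6, 169), (7, 171), (23, 146), (21, 167), (21, 160)]
190 [(22, 160), (25, 133), (22, 138), (3, 165), (2, 160), (11, 69), (8, 65), (5, 149), (6, 158), (5, 154), (2, 161), (3, 152), (3, 153), (3, 83), (5, 166), (3, 81), (4, 66), (0, 64), (5, 168), (3, 166), (22, 150), (22, 148), (21, 148)]
215 [(15, 165), (20, 163), (20, 164), (6, 160), (6, 164), (8, 162), (3, 159), (6, 171), (3, 171), (9, 171), (9, 170), (9, 171), (10, 172), (6, 170), (8, 169), (6, 169), (5, 169), (9, 174), (9, 170), (7, 173), (22, 151), (20, 162), (22, 161)]
250 [(17, 168), (20, 167), (21, 161), (25, 164), (9, 169), (9, 175), (6, 170), (9, 171), (5, 169), (10, 174), (9, 173), (9, 170), (7, 171), (8, 168), (3, 166), (3, 164), (2, 160), (3, 170), (11, 169), (16, 159), (17, 165), (18, 169), (20, 162)]
top
168 [(20, 150), (17, 105), (19, 106), (6, 161), (5, 159), (6, 157), (8, 156), (6, 158), (6, 160), (3, 161), (5, 158), (5, 157), (5, 159), (2, 143), (2, 138), (6, 91), (2, 158), (15, 151), (15, 153), (18, 155)]
188 [(15, 152), (12, 155), (16, 98), (14, 36), (6, 158), (5, 156), (8, 160), (6, 159), (8, 159), (6, 158), (7, 156), (6, 159), (5, 156), (5, 156), (3, 156), (5, 158), (5, 159), (11, 160), (15, 151), (15, 156)]
210 [(15, 155), (18, 154), (16, 94), (15, 104), (8, 163), (8, 158), (6, 159), (5, 159), (8, 162), (5, 162), (0, 154), (7, 145), (8, 130), (0, 149), (19, 135), (33, 116), (24, 137), (21, 155), (17, 153), (20, 156)]
```

```bash
python3 - <<'E'
s=open('h.py').read().split("def rackpose")[0]
s+='''def rackpose(c,im,guess=(.54,-.19),dbg=None,vmin=115):
    hsv=cv2.cvtColor(cv2.medianBlur(im,3),cv2.COLOR_BGR2HSV); m=cv2.inRange(hsv,(0,0,vmin),(180,12,255))
    u,v=proj(c,[*guess,.058])[0]; s=95 if c[2][2]<.8 else 50
    w=np.zeros_like(m); cv2.circle(w,(int(u),int(v)),s,255,-1); m&=w
    m=cv2.morphologyEx(m,cv2.MORPH_OPEN,np.ones((3,3)))
    cs=cv2.findContours(m,cv2.RETR_EXTERNAL,cv2.CHAIN_APPROX_NONE)[0]; k=max(cs,key=cv2.contourArea)
    P=ray(c,k[:,0,:].astype(float),.058).astype(np.float32)*1000
    (x,y),(a,b),ang=cv2.minAreaRect(P)
    if a>b: a,b,ang=b,a,ang-90
    ang=(ang+90)%180-90
    if dbg: d=im.copy(); cv2.drawContours(d,[k],-1,(0,0,255),1); cv2.imwrite(dbg,d[max(0,int(v)-130):int(v)+130,int(u)-150:int(u)+150])
    return np.array([x/1000,y/1000,np.radians(ang)]),(a,b)
'''
open('h.py','w').write(s)
E
python3 - <<'E'
from h import *
c=cam("wrist"); im=cv2.imread("pics/w_inc2.png"); k=caps(c,im); k=k[k[:,0]<.7][:,:2]
mod=np.array([(-33,48),(33,48),(33,0),(-33,-48),(33,-48)])/1000
th,t,res=fitgrid(mod,k); print(th,t,np.round(res*1000,1))
K,A,e=c; c2=(K,A,e+np.array([.53989,-.14639,.35003])-np.array(r.current_ee_pos()))
for v in (100,140): print(rackpose(c2,cv2.imread("pics/w_rack.png"),dbg=f"pics/rk{v}.png",vmin=v))
ct=cam("top")
print("top",rackpose(ct,cv2.imread("pics/top0.png"),dbg="pics/rkt.png"))
im,T=r.snapshot("top"),0; print(rackpose(ct,im)); k=caps(ct,im); print(np.round(k[(k[:,0]<.7)],4))
cv2.imwrite("pics/rkj.png",np.hstack([cv2.resize(cv2.imread(f"pics/{n}.png"),(300,260)) for n in("rk100","rkt")]))
E
```

```text
-0.011485098878518127 [0.581533   0.27364973] [[-0.4  0.7]
 [ 0.4  0.5]
 [ 0.1  0.1]
 [-0.4 -0.8]
 [ 0.3 -0.5]]
(array([ 0.54369714, -0.19759903,  0.05248131]), (141.09567260742188, 164.5170440673828))
(array([ 0.54372162, -0.19797668,  0.05238324]), (141.0904541015625, 163.76376342773438))
top (array([ 0.54117438, -0.19784268,  0.04635397]), (144.9364013671875, 165.74423217773438))
(array([ 0.54201312, -0.1977005 ,  0.05090947]), (146.74501037597656, 165.70391845703125))Traceback (most recent call last):
  File "<stdin>", line 9, in <module>
IndexError: too many indices for array: array is 1-dimensional, but 2 were indexed
```

```bash
python3 - <<'E'
from h import *
K,A,e=cam("wrist"); c2=(K,A,e+np.array([.53989,-.14639,.35003])-np.array(r.current_ee_pos()))
im=cv2.imread("pics/w_rack.png"); u0,v0,S=255,115,5
d=cv2.resize(im[v0:v0+150,u0:u0+135],None,fx=S,fy=S,interpolation=cv2.INTER_CUBIC)[:600*2]
x,y,t=.5435,-.1978,.0523; Q=np.array([[np.cos(t),-np.sin(t)],[np.sin(t),np.cos(t)]])
def box(cx,cy,hx,hy,col):
    P=np.array([(cx-hx,cy-hy),(cx+hx,cy-hy),(cx+hx,cy+hy),(cx-hx,cy+hy)])/1000@Q.T+[x,y]
    p=(proj(c2,np.c_[P,np.full(4,.058)])-[u0,v0]+.5)*S; cv2.polylines(d,[p.round().astype(int)],True,col,1)
box(0,0,70,80,(0,0,255))
for a in(-33,33):
    for b in(-50,0,50): box(a,b,19,19,(0,255,0))
cv2.imwrite("pics/ov.png",cv2.resize(d,None,fx=.8,fy=.8))
E
```

```text
(no output)
```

View pics/ov.png

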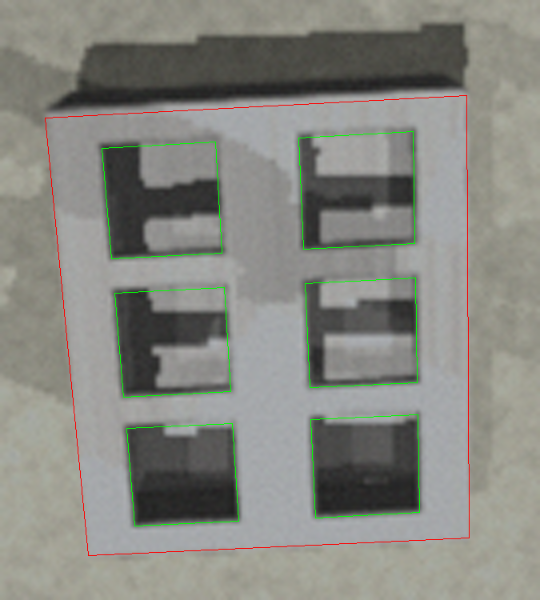

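```bash
cat >> h.py <<'E'
BT,BTH=np.array([.5815,.27365]),-.0115
def rot(t): return np.array([[np.cos(t),-np.sin(t)],[np.sin(t),np.cos(t)]])
def pick(px,py,z=.100):
    p=BT+rot(BTH)@np.array([px,py]); o=down(np.pi/2)
    r.command_gripper(.05,f_grip=40); r.move_pose([*p,.24],o); r.movel([*p,z+.03],vel=.2); r.movel([*p,z],vel=.06)
    f=np.array(r.current_ft_force()); r.command_gripper(0.0); w=r.current_gripper_width()
    r.movel([*p,.20],vel=.1); r.movel([*p,.275],vel=.2)
    print("pick",px,py,"w %.4f->%.4f"%(w,r.current_gripper_width()),"F",np.round(f,1),"lift",np.round(r.current_ft_force(),1))
def toprack():
    return rackpose(cam("top"),r.snapshot("top"))
def place(rk,cx,cy,z=.084):
    p=rk[:2]+rot(rk[2])@np.array([cx,cy]); o=down(np.pi/2+rk[2])
    r.move_pose([*p,.275],o); r.movel([*p,.145],vel=.2); r.wait(.1); f0=np.array(r.current_ft_force())
    for zz in (.134,.126,.112,.098,z):
        r.movel([*p,zz],vel=.06); f=np.array(r.current_ft_force())-f0
        if np.linalg.norm(f)>6: print("contact",zz,np.round(f,1)); 
        if abs(f[2])>15 or np.linalg.norm(f[:2])>12: return False
    r.command_gripper(.05); r.movel([*p,.2],vel=.2)
    print("placed",cx,cy,"f",np.round(f,1),"t",r.current_t()); return True
E
python3 - <<'E'
from h import *
pick(-.033,-.048); t=toprack(); print(t)
rk=np.array([.5435,-.1978,.0523])
print(place(rk,-.033,.05))
r.move_pose([.54,-.146,.35],down(np.pi/2)); r.wait(.2); shot("wrist","w3"); print(r.current_ee_pos())
E
```

```text
pick -0.033 -0.048 w 0.0338->0.0336 F [0.5 0.1 0.4] lift [-0.1  0.2 -0.9]
(array([ 0.54143573, -0.19730566,  0.03603365]), (145.62600708007812, 165.8598175048828))
placed -0.033 0.05 f [ 0.4  0.8 -0.3] t 34.0833
True
[ 0.53940286 -0.14591843  0.34762394]
```

View pics/w3.png

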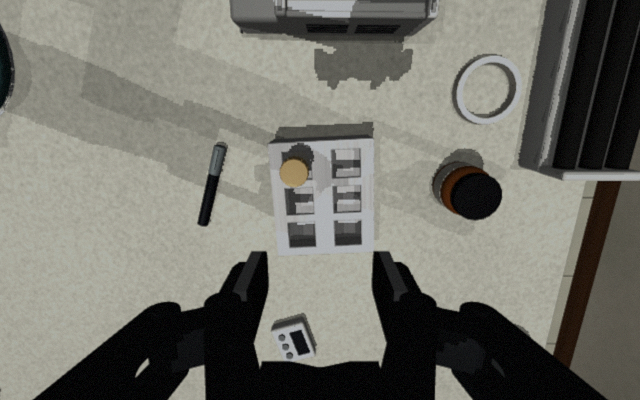

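```bash
cat >> h.py <<'E'
def rackcaps(c,im,z=.093):
    hsv=cv2.cvtColor(im,cv2.COLOR_BGR2HSV); m=cv2.morphologyEx(cv2.inRange(hsv,(15,50,60),(35,255,255)),cv2.MORPH_OPEN,np.ones((3,3)))
    n,l,st,ce=cv2.connectedComponentsWithStats(m); P=[ray(c,ce[i],z)[0] for i in range(1,n) if st[i,4]>250]
    return np.array([p for p in P if p[1]<-.05])
E
python3 - <<'E'
from h import *
c=cam("wrist"); im=cv2.imread("pics/w3.png"); rk,d=rackpose(c,im); print(rk,d)
for p in rackcaps(c,im): print("cap in rack",np.round(rot(-rk[2])@(p-rk[:2]),4))
rk=np.array([.5435,-.1978,.0523]); ref=np.array([.5417,-.1976])
for px,py,cx,cy in [(.033,-.048,.033,.05),(.033,0,.033,0)]:
    pick(px,py); t,d=toprack(); print("top",np.round(t,4),np.round(d,0))
    if np.linalg.norm(t[:2]-ref)>.005: print("RACK MOVED"); break
    if not place(rk,cx,cy): print("STOP"); break
E
```

```text
[ 0.54348877 -0.19800276  0.04846128] (140.37152099609375, 164.47572326660156)
cap in rack [-0.0339  0.0483]
pick 0.033 -0.048 w 0.0332->0.0335 F [0.3 0.7 0.7] lift [-0.1 -0.6 -2.3]
top [ 0.5417 -0.1979  0.036 ] [145. 167.]
placed 0.033 0.05 f [ 0.7 -0.7 -0.6] t 45.1333
pick 0.033 0 w 0.0338->0.0335 F [-0.6 -0.7  0.7] lift [-0.2 -0.1 -0.8]
top [ 0.5419 -0.1979  0.0496] [146. 166.]
placed 0.033 0 f [-0.4 -0.3 -0.8] t 55.6917
```

```bash
python3 - <<'E'
from h import *
rk=np.array([.5435,-.1978,.0523]); ref=np.array([.5417,-.1977])
for px,py,cx,cy in [(.033,.048,.033,-.05),(-.033,.048,-.033,0)]:
    pick(px,py); t,d=toprack(); print("top",np.round(t,4),np.round(d,0))
    if np.linalg.norm(t[:2]-ref)>.005: print("RACK MOVED"); break
    if not place(rk,cx,cy): print("STOP"); break
else:
    r.move_pose([.54,-.146,.35],down(np.pi/2)); r.wait(.2); c,im=shot("wrist","w4"); rk,d=rackpose(c,im); print(rk,d)
    for p in rackcaps(c,im): print("cap in rack",np.round(rot(-rk[2])@(p-rk[:2]),4))
shot("side","s4")
E
```

```text
pick 0.033 0.048 w 0.0339->0.0337 F [ 0.3 -0.1  0.7] lift [ 0.1  0.2 -1.1]
top [ 0.542  -0.1977  0.0485] [146. 166.]
placed 0.033 -0.05 f [-0.2 -0.4  0. ] t 66.9
pick -0.033 0.048 w 0.0335->0.0337 F [0.4 0.4 0.2] lift [ 0.4 -0.4 -1.2]
top [ 0.5181 -0.1985  0.0084] [102. 167.]
RACK MOVED
```

```bash
python3 - <<'E'
from h import *
c,im=shot("top","t5"); cv2.imwrite("pics/t5c.png",cv2.resize(im[130:260,190:450],None,fx=3,fy=3,interpolation=cv2.INTER_CUBIC))
for g in [(.54,-.19),(.57,-.2),(.55,-.17)]: print(rackpose(c,im,guess=g,dbg="pics/x.png"))
E
```

```text
(array([ 0.5420351 , -0.19751007,  0.04964886]), (146.7288360595703, 165.41091918945312))
(array([ 0.5420351 , -0.19751007,  0.04964886]), (146.7288360595703, 165.41091918945312))
(array([ 0.5420351 , -0.19751007,  0.04964886]), (146.7288360595703, 165.41091918945312))
```

View pics/t5c.png

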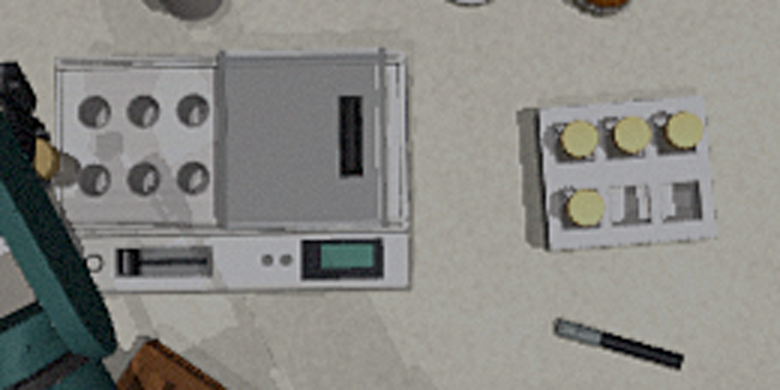

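```bash
python3 - <<'E'
from h import *
rk=np.array([.5435,-.1978,.0523])
if place(rk,-.033,0):
    r.move_pose([.54,-.146,.35],down(np.pi/2)); r.wait(.2); c,im=shot("wrist","w4"); k,d=rackpose(c,im); print(k,d)
    for p in rackcaps(c,im): print("cap in rack",np.round(rot(-rk[2])@(p-rk[:2]),4))
    for z in (.105,.125): print(z,proj(c,[[*(rk[:2]+rot(rk[2])@np.array([-.033,.05])),z]]))
shot("side","s4"); s=cv2.imread("pics/s4.png")[150:330,270:460]; cv2.imwrite("pics/s4c.png",cv2.resize(s,None,fx=3,fy=3,interpolation=cv2.INTER_CUBIC))
E
```

```text
placed -0.033 0 f [ 0.1 -0.8  0.3] t 78.225
[ 0.52468073 -0.19831772  0.04684876] (102.91337585449219, 163.50469970703125)
cap in rack [0.0333 0.0483]
cap in rack [-0.034   0.0482]
cap in rack [ 0.0335 -0.0032]
cap in rack [-0.0344 -0.0029]
cap in rack [ 0.0336 -0.0544]
0.105 [[293.74296928 172.50956542]]
0.125 [[292.32078849 175.97228554]]
```

View pics/s4c.png

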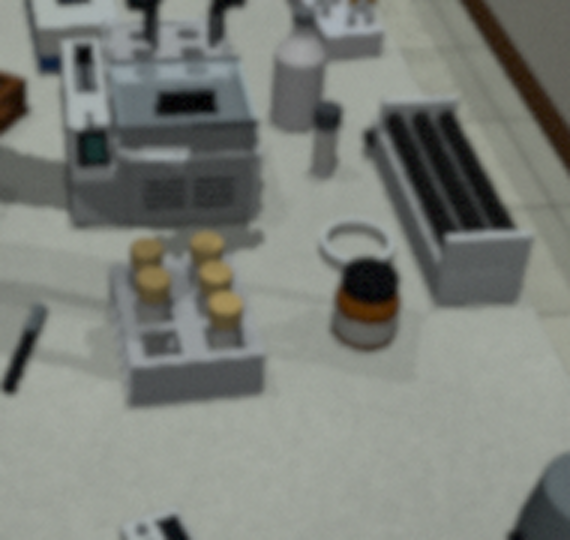

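```bash
python3 - <<'E'
from h import *
rk=np.array([.5435,-.1978,.0523])
r.command_gripper(0.0)
for cx,cy in [(-.033,0),(-.033,.05),(.033,.05),(.033,0),(.033,-.05)]:
    p=rk[:2]+rot(rk[2])@np.array([cx,cy]); r.movel([*p,.13],vel=.25,ori=down(np.pi/2+rk[2])); f0=np.array(r.current_ft_force())
    for z in (.114,.111,.109,.107,.1055,.1045):
        r.movel([*p,z],vel=.05); f=(np.array(r.current_ft_force())-f0)[2]
        if f>3: break
    print(cx,cy,"z %.4f"%r.current_ee_pos()[2],"f %.1f"%f,r.current_t()); r.movel([*p,.13],vel=.2)
p=r.current_ee_pos(); r.movel([p[0],p[1],.3],vel=.25); print(r.current_t())
E
```

```text
-0.033 0 z 0.1051 f 2.5 82.5333
-0.033 0.05 z 0.1051 f 2.6 84.875
0.033 0.05 z 0.1051 f 1.4 87.2833
0.033 0 z 0.1051 f 2.3 89.625
0.033 -0.05 z 0.1051 f 2.5 91.9667
93.075
```

```bash
python3 - <<'E'
from h import *
r.command_gripper(.06,f_grip=40)
r.move_pose([.577,.070,.26],down(0)); r.movel([.577,.070,.138],vel=.12)
r.command_gripper(0.0); print("w",r.current_gripper_width(),r.current_ee_pos())
slide((.004,1),.17,.148,.004,12)
print(r.current_ee_pos()); r.command_gripper(.06); p=r.current_ee_pos(); r.movel([p[0],p[1],.3])
r.move_pose([.35,-.02,.35],down(0)); r.wait(.5)
c,im=shot("top","t6"); print(rackpose(c,im,vmin=100)); print(r.current_ft_force(),r.current_t())
cv2.imwrite("pics/t6c.png",cv2.resize(im[60:260,190:450],None,fx=3,fy=3,interpolation=cv2.INTER_CUBIC))
E
```

```text
w 0.013207249609668974 [0.57727775 0.07094457 0.13871722]
s 0.148 f -5.3 moved 0.1486
s 0.152 f -6.0 moved 0.1529
s 0.156 f -5.2 moved 0.1569
s 0.160 f -12.2 moved 0.1581
[0.57921166 0.22899987 0.1387388 ]
(array([ 0.51737994, -0.19851875,  0.0091954 ]), (97.72724914550781, 166.6499481201172))
[ 0.60452734  0.2871933  -0.3577363 ] 104.8333
```

View pics/t6c.png

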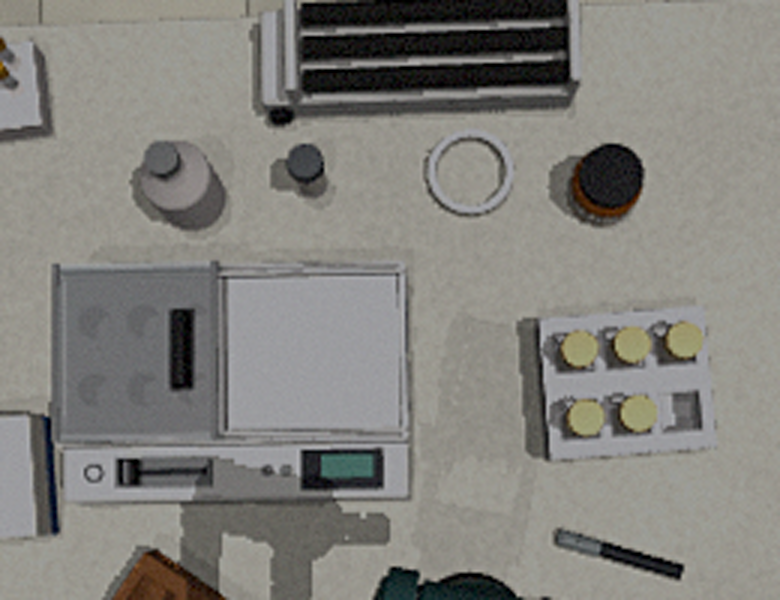

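Cover shut at its stop, knob at the ring end, five caps in five cells, pockets empty, bystanders in place, and the arm clear. Handing in.

```bash
python3 - <<'E'
from bench import r
r.job_done(); print(r.current_t())
E
```

```text
the job is handed in; nothing more can be done
the job is handed in; nothing more can be done
```

I handed the job in at about 105 s of the 210 s allowed, and my last checks met every goal condition I could check. The hand-in reported no verdict, as expected.

- **Cover:** I slid it 156 mm open until it hit its end stop. After the last tube was out I slid it 158 mm back, where the force rose at the shut stop.
- **Switch:** I pushed the slide switch about 41 mm to the off stop, where the force rose. The final picture shows the knob at the ring-mark end.
- **Tubes:** Five were present, and the middle pocket on the switch side was empty from the start. I stood each one in its own cell. A light touch on every cap found its top 105 mm above the bench, as it should be with the tube on the rack's floor.
- **Bench:** The final top view shows five caps in the rack, empty pockets under the shut cover, no bystander visibly moved, and the arm clear.

**Checks that failed or disagreed:**
- **Rack outline:** The automatic outline check found only part of the rack three times: with the fifth tube in hand, after placing it, and in the final top view. It gave a short side of about 100 mm where it should be 140 mm. The first looked as if the rack had been knocked. A repeat picture gave the original rack position, so I treated it as a false alarm. The final picture also shows the rack where it was.
- **Cap positions:** Caps measured in the rack with the wrist camera sat 2 to 4 mm to one side along the rack's y axis, which could have meant the tubes were too high. The touch on each cap ruled that out.

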